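# Roll the conveyor roller up into the checking stand and lower the hold-down

### The job

With the fingertips, push the black conveyor roller slowly up the ramp of the roller-checking stand, without letting it run back down, until it drops into the cradle between the two thin support rollers at the end stop. Then swing the hold-down bar over from behind the stop until it rests on top of the roller. Only push: do not lift or pick anything up, and leave the loose things beside the stand alone.

Things in the scene. Friction and masses are not known exactly. Their poses are not given: they have to be found in the camera images.
- stand: Roller-checking stand, fixed to the bench: wooden base 330 x 186 x 9 mm (x=-185 to +145) with an aluminium ramp. Origin on the bench top; x points up the ramp, y across it, z up. Ramp surface z = 45.6 mm + 0.176 x (10 degrees), x=-161 to +26, 115 mm wide between guide flanges 6 mm thick, inner faces y=+-57.5, tops 10 mm above the ramp. Coordinates below are in this frame, mm.
- foot (a point): Middle of the ramp's foot between the two rubber chocks (stand x=-145, y=0, z=20, on the ramp surface). The chocks are 8 mm thick (x=-150 to -142), 9 mm high, at |y|=30 to 57 mm; between them and above them a fingertip can pass behind the roller. Axes as the stand.
- roller: Conveyor roller: black smooth plastic sleeve (low friction on the metal, about 0.3), 50 mm diameter, 110 mm long, with 15 mm shaft ends (132 mm overall), 0.4 to 0.85 kg. Origin on its axis at mid-length; y is its axis, x and z turn as it rolls. It starts against the chocks, axis at stand x=-126, z=48. Its axis, 25 mm off the ramp, crosses the first support roller at x=37, z=77, then drops 5 mm into the cradle. Let go on the ramp, it rolls back.
- cradle (a point): Where the middle of the roller's axis lies when seated: stand x=55, y=0, z=72. It then rests on two free-turning steel support rollers (16 mm diameter, axes along y at x=37 and 73, z=44), 1.5 mm short of the end-stop plate (front face x=81.5, 110 mm wide, top z=87). Side plates at |y|=71 to 77 run from x=20 to 128, 66 high, hinge ears 86 high from x=82. Axes as the stand.
- ramp (a point): Top of the ramp's surface line, where it meets the first support roller: stand x=36, y=0, z=52. Its x axis points up along the slope, y as the stand's, z square off the ramp surface. Fixed to the stand.
- holddown_arm (a joint): Angle (rad) of the hold-down, two flat arms with a cross-bar, hinged along stand y at x=93, z=70. 0: fully open, leaning back 55 degrees past upright, away from the ramp (its start). It grows as the bar swings up and over towards the ramp: upright 0.96, about 1.88 when lying on the seated roller, end of travel 2.3. Damped hinge, no latch; its weight (0.2 kg) carries it down on either side of upright.
- holddown_bar (a point): Middle of the hold-down's cross-bar: round, rubber-sleeved, 12 mm diameter, 130 mm long along y, 54 mm from the hinge axis. Open at stand x=137, z=101; top of its swing x=93, z=124; resting on the roller x=50, z=102. Behind the open bar (x over 145) there is free space down to the bench. The arms are at |y|=64 to 69.
- oil_can: Brass bench oiler, 72 x 88 mm, 202 mm high with its spout, upright on the bench to the right of the stand; bystander. Origin at the centre of its underside.
- spanner: Flat steel open-ended spanner, 200 x 42 x 6 mm, lying beside the ramp on the side away from the robot; bystander. Origin at the middle of its underside, y along it.
- tape_measure: Yellow tape measure, 62 x 85 x 37 mm, lying beside the hold-down end of the stand on the side away from the robot; bystander. Origin at the centre of its underside.

How it is judged:
By the outcome, as a careful person would: the job done as asked, in the order asked, and still so for the second after the job is handed in, with the robot touching nothing.
It also fails if it takes over 56 s, if anything falls off the work surface, if the arm or the gripper's body presses on something with over 40 N, if the wrist force passes 120 N, or if a joint passes its speed limit or range.

### The arm

A 6-joint arm with a two-finger parallel gripper is mounted at the origin on a cart in front of the work surface, level with it; the furniture and walls round the work are solid. World frame = base frame: x ahead of the robot, y to its left, z up, the work surface at z = 0. Lengths are in m, angles in rad, forces in N, time in s.
With the tool pointing down it reaches from about 0.375 to 0.9 m from the base axis. Payload 3.1 kg.
Tool frame: the origin (TCP) lies midway between the tips of the shut fingers; the grasp point (between the pads) lies 19 mm behind it (manip.grasp_offset is the distance from the TCP to the grasp point, in m); z points along the fingers, y is the line along which they close (so a half turn about z gives the same grasp; the last joint's range is limited). The gripper opens to 85 mm and grips with 20 to 120 N. Pads are 22 mm wide; open, the fingers measure 114 mm over their backs; the gripper's body (76 mm by 85 mm) begins 54 mm behind the grasp point. The pads swing forward as they close: fully open they stand 13 mm farther back than shut.
Start: joints at [1.04, 0.527, 1.433, -0, 1.181, -0.178], TCP at [0.216, 0.586, 0.231] pointing down, gripper open.
Joint ranges: [-3.08, 3.08], [-0.75, 2.2], [0.22, 2.44], [-1.43, 4.57], [0, 2.65], [-2.85, 2.85]. Speed limits (rad/s): [2.79, 2.79, 3.14, 3.14, 3.14, 3.14].

### API

Orientations are given as a unit quaternion [x, y, z, w].
In Python, from station import sensors, cams, order, manip gives the robot as it stands.
- The arm moves only by the tool move_arm, never from a script. Its argument "targets" is a list of rows, each an object of numbers: "dx", "dy", "dz": the shift along the world's x, y, z normalised to -1 to 1, where 1 is 25 mm; "rx", "ry", "rz": the turn, a rotation vector about the world's x, y, z normalised to -1 to 1, where 1 is 30 degrees. A call has exactly 10 rows; each row shifts and turns the commanded pose from where the row before left it; what a row does not reach is not made up. A row lasts 1/8 s, in which the tool goes at most 62.5 mm and 10.7 degrees, less where a joint would pass 70% of its speed; a pose out of reach is approached as far as the arm can. A call with a number of a shift or a turn outside -1 to 1 is refused whole. A call with a gripper value outside its range is refused whole. "claw" is the opening in per cent of the stroke, from 0 (shut) to 100 (fully open), set as the call begins (left out, the last holds). The fingers move at their own pace and stop on an object; "newtons" is the grip in N (left out, the last holds). Time passes only in rows, so rows that do not move let the fingers close, or fill a call up. It gives the time, the measured TCP pose, the force, the opening and the grip force at its end, in the units of the state.
- sensors.sense(): the state, without advancing time (a new reading comes with each control period).
- cams.snapshot(name): name is "scene" or "top"; returns the picture (420x560x3 uint8, red, green, blue); there is no depth.
- cams.camera_model(name): a dict with "fx", "fy", "cx", "cy" (pixels), "extrinsics" (4x4, takes a point from world to camera coordinates). Camera axes: x right, y down, z forward; pixel columns grow to the right and rows downward; lengths in m; the calibration is good to about 2 mm. A picture is of the moment at which its call begins. camera_model takes no time and is no camera call.
- order.sign_off(): hands the job in; it is judged then, once.
The state is a dict: "t": time; "q": joint angles; "qd": joint speeds; "tau": joint torques, N m; "tcp_pos": TCP position; "tool_rot": TCP orientation; "force": force on the tool from outside, world axes, zero at the start; "ft_torque": the same for the moment, N m; "finger_gap": opening from 0.0 (shut) to 1.0 (fully open); "gripper_force": force on a finger pad.
Only numpy, scipy, OpenCV 4.12 (cv2) and the standard library are available. Lean on these libraries where they do the work, as an engineer would, in place of code of your own. Each camera call takes 0.05 s, during which the arm holds its last target. There are 200 camera calls.

## Working session

There is one attempt and no reset: what is moved stays moved. The work goes in short steps, Python scripts to look and compute and a tool call to move; the robot and the scene stay as the last step left them, time stands still between calls to the robot, and variables do not carry over. Pictures are saved under pics/ and viewed, at most 10 in all, crops included, and the job is handed in when it is done.

Besides the shell and the picture viewer there is one more tool, called after "Call:" by a JSON object that holds its "fn" and its "kwargs", one argument or row to a line. move_arm: Moves the arm, as the interface text tells. Scaled input: -1 to 1 covers 25 mm each way for a shift and 30 degrees each way for a turn. Its arguments: {"type":"object","properties":{"targets":{"type":"array"},"claw":{"type":"number"},"newtons":{"type":"number"}},"required":["targets"]}

```bash
mkdir -p pics; python3 - <<'E'
from station import sensors,cams
import cv2,numpy as np
np.set_printoptions(precision=4,suppress=True)
for n in("scene","top"):
    cv2.imwrite(f"pics/{n}0.png",cams.snapshot(n)[:,:,::-1]); m=cams.camera_model(n); print(n,m)
print(sensors.sense())
E
```

```text
scene {'fx': 521.0392441762932, 'fy': 521.0392441762932, 'cx': 282.5205692715916, 'cy': 217.23562964724434, 'extrinsics': array([[ 0.7009, -0.7132,  0.003 , -0.4881],
       [-0.2773, -0.2764, -0.9202,  0.222 ],
       [ 0.6571,  0.6441, -0.3915,  1.2008],
       [ 0.    ,  0.    ,  0.    ,  1.    ]])}
top {'fx': 405.92326655124174, 'fy': 405.92326655124174, 'cx': 277.17313650609736, 'cy': 206.64957470243883, 'extrinsics': array([[ 0.0107, -0.9999,  0.0031, -0.1215],
       [-0.9864, -0.0111, -0.164 ,  0.6022],
       [ 0.164 , -0.0013, -0.9865,  1.0599],
       [ 0.    ,  0.    ,  0.    ,  1.    ]])}
{'t': 0.1, 'q': array([ 1.0395,  0.5284,  1.4338,  0.    ,  1.1814, -0.1785]), 'qd': array([ 0.0004, -0.0021, -0.002 ,  0.0006, -0.0016, -0.0004]), 'tau': array([  0.0005, -44.3306, -17.8588,  -0.0002,   0.0039,  -0.    ]), 'tcp_pos': array([0.2156, 0.5859, 0.2304]), 'tool_rot': array([ 0.1755,  0.9845, -0.0009, -0.0004]), 'force': array([ 0.2014, -0.2872, -0.2967]), 'ft_torque': array([ 0.001 , -0.0032,  0.0298]), 'gripper_force': 0.0, 'finger_gap': 1.0002666657795298}
```

View pics/scene0.png

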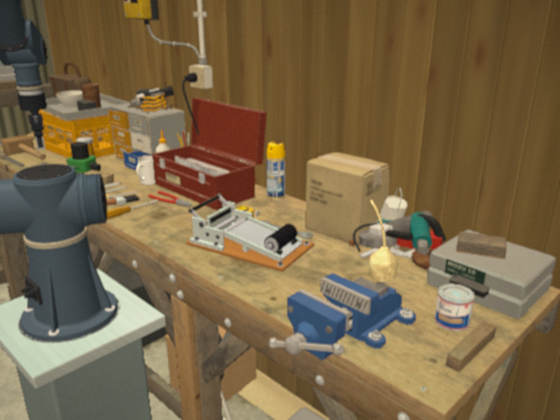

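View pics/top0.png

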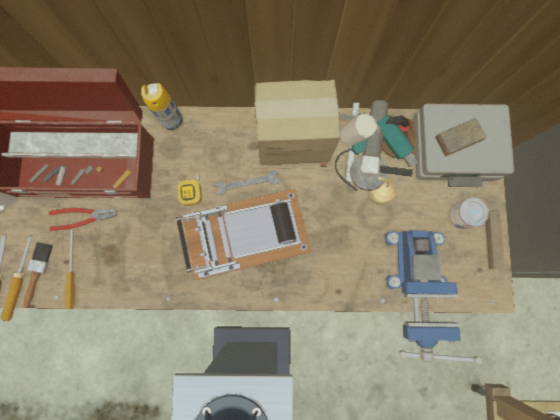

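The top view shows the stand with the roller at (283,223) and the hold-down bar at (183,243). Up-ramp is to image left, i.e. about world +y. I'll enlarge the stand.

```bash
python3 - <<'E'
import cv2
a=cv2.imread("pics/top0.png")[180:285,165:320]
cv2.imwrite("pics/c0.png",cv2.resize(a,None,fx=5,fy=5,interpolation=cv2.INTER_CUBIC))
E
```

```text
(no output)
```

View pics/c0.png

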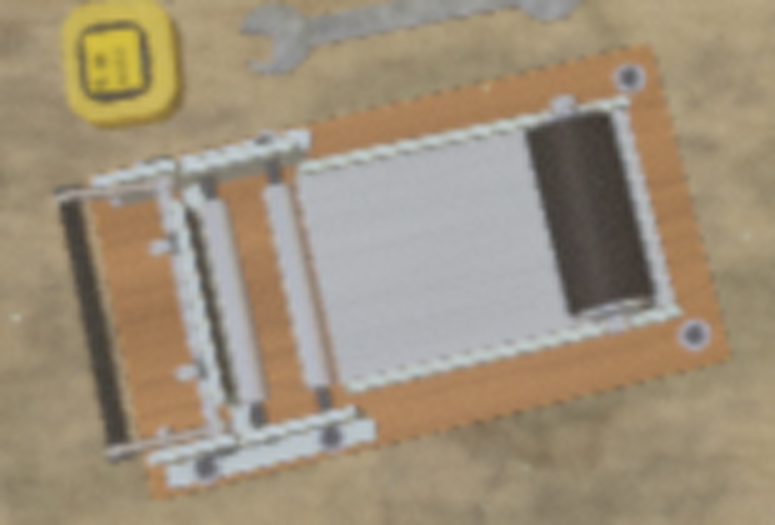

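The crop shows base corners at about (650,45), (730,355) and (155,495), the shaft ends at (563,103) and (618,322), and the bar from (68,192) to (118,452). I'll fit the stand pose from these.

```bash
cat > h.py <<'E'
import numpy as np,cv2
from station import sensors,cams
from scipy.spatial.transform import Rotation as R
from scipy.optimize import least_squares
np.set_printoptions(precision=4,suppress=True)
def proj(P,n="top"):
    m=cams.camera_model(n);E=m["extrinsics"];c=np.atleast_2d(P)@E[:3,:3].T+E[:3,3]
    return np.c_[m["fx"]*c[:,0]/c[:,2]+m["cx"],m["fy"]*c[:,1]/c[:,2]+m["cy"]]
def S2W(p,P): # stand mm -> world m
    return R.from_euler('z',p[2]).apply(np.atleast_2d(P)/1000.)+[p[0],p[1],0]
E
python3 - <<'E'
from h import *
obs=[(650,45,-185,-93,9),(730,355,-185,93,9),(155,495,145,93,9),(563,103,-126,-66,48),(618,322,-126,66,48),(68,192,137,-65,101),(118,452,137,65,101),(303,170,26,-60,60),(345,387,26,60,60)]
o=np.array(obs,float);uv=np.c_[165+(o[:,0]+.5)/5-.5,180+(o[:,1]+.5)/5-.5]
f=lambda p:(proj(S2W(p,o[:,2:]))-uv).ravel()
r=least_squares(f,[.5,0,1.6],loss='soft_l1');p=r.x
print(p,np.degrees(p[2]));print(f(p).reshape(-1,2))
np.save('p.npy',p)
for n,q in dict(foot=(-145,0,20),roller=(-126,0,48),cradle=(55,0,72),bar=(137,0,101),bartop=(93,0,124)).items(): print(n,S2W(p,q))
print('x',S2W([0,0,p[2]],[1000,0,0]),'y',S2W([0,0,p[2]],[0,1000,0]))
E
```

```text
[ 0.5302 -0.0087  1.8192] 104.23096914626016
[[ 0.3471 -0.9302]
 [ 0.5301  0.5898]
 [-0.5861  0.9273]
 [-0.0455 -1.2266]
 [ 0.4834  1.7779]
 [ 0.4637  1.0509]
 [ 0.5426 -1.633 ]
 [-2.2174 -0.3121]
 [-0.9266 -0.2296]]
foot [[ 0.5658 -0.1492  0.02  ]]
roller [[ 0.5612 -0.1308  0.048 ]]
cradle [[0.5167 0.0446 0.072 ]]
bar [[0.4965 0.1241 0.101 ]]
bartop [[0.5073 0.0814 0.124 ]]
x [[-0.2458  0.9693  0.    ]] y [[-0.9693 -0.2458  0.    ]]
```

Call:
{"fn": "move_arm", "kwargs": {
  "targets": [
    {"dx": 0.47, "dy": -1, "rz": -0.0927},
    {"dx": 0.47, "dy": -1, "rz": -0.0927},
    {"dx": 0.47, "dy": -1, "rz": -0.0927},
    {"dx": 0.47, "dy": -1, "rz": -0.0927},
    {"dx": 0.47, "dy": -1, "rz": -0.0927},
    {"dx": 0.47, "dy": -1, "rz": -0.0927},
    {"dx": 0.47, "dy": -1, "rz": -0.0927},
    {"dx": 0.47, "dy": -1, "rz": -0.0927},
    {"dx": 0.47, "dy": -1, "rz": -0.0927},
    {"dx": 0.47, "dy": -1, "rz": -0.0927}
  ],
  "claw": 60
}}

```text
schema error: expected keys dx, dy, dz, rx, ry, rz
```

Call:
{"fn": "move_arm", "kwargs": {
  "targets": [
    {"dx": 0.47, "dy": -1, "rz": -0.0927},
    {"dx": 0.47, "dy": -1, "rz": -0.0927},
    {"dx": 0.47, "dy": -1, "rz": -0.0927},
    {"dx": 0.47, "dy": -1, "rz": -0.0927},
    {"dx": 0.47, "dy": -1, "rz": -0.0927},
    {"dx": 0.47, "dy": -1, "rz": -0.0927},
    {"dx": 0.47, "dy": -1, "rz": -0.0927},
    {"dx": 0.47, "dy": -1, "rz": -0.0927},
    {"dx": 0.47, "dy": -1, "rz": -0.0927},
    {"dx": 0.47, "dy": -1, "rz": -0.0927}
  ]
}}

```text
schema error: expected keys dx, dy, dz, rx, ry, rz
```

Call:
{"fn": "move_arm", "kwargs": {
  "targets": [
    {"dx": 0.47, "dy": -1},
    {"dx": 0.47, "dy": -1},
    {"dx": 0.47, "dy": -1},
    {"dx": 0.47, "dy": -1},
    {"dx": 0.47, "dy": -1},
    {"dx": 0.47, "dy": -1},
    {"dx": 0.47, "dy": -1},
    {"dx": 0.47, "dy": -1},
    {"dx": 0.47, "dy": -1},
    {"dx": 0.47, "dy": -1}
  ]
}}

```text
schema error: expected keys dx, dy, dz, rx, ry, rz
```

All six keys are needed in every row.

Call:
{"fn": "move_arm", "kwargs": {
  "targets": [
    {"dx": 0.47, "dy": -1, "dz": 0, "rx": 0, "ry": 0, "rz": -0.0927},
    {"dx": 0.47, "dy": -1, "dz": 0, "rx": 0, "ry": 0, "rz": -0.0927},
    {"dx": 0.47, "dy": -1, "dz": 0, "rx": 0, "ry": 0, "rz": -0.0927},
    {"dx": 0.47, "dy": -1, "dz": 0, "rx": 0, "ry": 0, "rz": -0.0927},
    {"dx": 0.47, "dy": -1, "dz": 0, "rx": 0, "ry": 0, "rz": -0.0927},
    {"dx": 0.47, "dy": -1, "dz": 0, "rx": 0, "ry": 0, "rz": -0.0927},
    {"dx": 0.47, "dy": -1, "dz": 0, "rx": 0, "ry": 0, "rz": -0.0927},
    {"dx": 0.47, "dy": -1, "dz": 0, "rx": 0, "ry": 0, "rz": -0.0927},
    {"dx": 0.47, "dy": -1, "dz": 0, "rx": 0, "ry": 0, "rz": -0.0927},
    {"dx": 0.47, "dy": -1, "dz": 0, "rx": 0, "ry": 0, "rz": -0.0927}
  ],
  "claw": 60
}}

```text
t: 1.35
tcp_pos: [0.3335, 0.3355, 0.231]
tool_rot: [0.408, 0.913, -0.0, -0.0]
force: [0.1, -0.9, -0.2]
finger_gap: 0.603
gripper_force: 0.0
```

Call:
{"fn": "move_arm", "kwargs": {
  "targets": [
    {"dx": 0.47, "dy": -1, "dz": 0, "rx": 0, "ry": 0, "rz": -0.0927},
    {"dx": 0.47, "dy": -1, "dz": 0, "rx": 0, "ry": 0, "rz": -0.0927},
    {"dx": 0.47, "dy": -1, "dz": 0, "rx": 0, "ry": 0, "rz": -0.0927},
    {"dx": 0.47, "dy": -1, "dz": 0, "rx": 0, "ry": 0, "rz": -0.0927},
    {"dx": 0.47, "dy": -1, "dz": 0, "rx": 0, "ry": 0, "rz": -0.0927},
    {"dx": 0.47, "dy": -1, "dz": 0, "rx": 0, "ry": 0, "rz": -0.0927},
    {"dx": 0.47, "dy": -1, "dz": 0, "rx": 0, "ry": 0, "rz": -0.0927},
    {"dx": 0.47, "dy": -1, "dz": 0, "rx": 0, "ry": 0, "rz": -0.0927},
    {"dx": 0.47, "dy": -1, "dz": 0, "rx": 0, "ry": 0, "rz": -0.0927},
    {"dx": 0.47, "dy": -1, "dz": 0, "rx": 0, "ry": 0, "rz": -0.0927}
  ]
}}

```text
t: 2.6
tcp_pos: [0.4509, 0.0856, 0.2311]
tool_rot: [0.615, 0.788, -0.0, -0.0]
force: [0.2, -0.2, 0.2]
finger_gap: 0.598
gripper_force: 0.0
```

Call:
{"fn": "move_arm", "kwargs": {
  "targets": [
    {"dx": 0.47, "dy": -1, "dz": 0, "rx": 0, "ry": 0, "rz": 0},
    {"dx": 0.47, "dy": -1, "dz": 0, "rx": 0, "ry": 0, "rz": 0},
    {"dx": 0.47, "dy": -1, "dz": 0, "rx": 0, "ry": 0, "rz": 0},
    {"dx": 0.47, "dy": -1, "dz": 0, "rx": 0, "ry": 0, "rz": 0},
    {"dx": 0.47, "dy": -1, "dz": 0, "rx": 0, "ry": 0, "rz": 0},
    {"dx": 0.47, "dy": -1, "dz": 0, "rx": 0, "ry": 0, "rz": 0},
    {"dx": 0.47, "dy": -1, "dz": 0, "rx": 0, "ry": 0, "rz": 0},
    {"dx": 0.47, "dy": -1, "dz": 0, "rx": 0, "ry": 0, "rz": 0},
    {"dx": 0.47, "dy": -1, "dz": 0, "rx": 0, "ry": 0, "rz": 0},
    {"dx": 0.47, "dy": -1, "dz": 0, "rx": 0, "ry": 0, "rz": 0}
  ]
}}

```text
t: 3.85
tcp_pos: [0.5687, -0.1647, 0.231]
tool_rot: [0.615, 0.789, -0.0, -0.0]
force: [1.0, 0.7, 0.2]
finger_gap: 0.602
gripper_force: 0.0
```

Call:
{"fn": "move_arm", "kwargs": {
  "targets": [
    {"dx": 0.22, "dy": -0.76, "dz": 0, "rx": 0, "ry": 0, "rz": 0},
    {"dx": 0.21, "dy": -0.76, "dz": 0, "rx": 0, "ry": 0, "rz": 0},
    {"dx": 0, "dy": 0, "dz": -0.99, "rx": 0, "ry": 0, "rz": 0},
    {"dx": 0, "dy": 0, "dz": -0.99, "rx": 0, "ry": 0, "rz": 0},
    {"dx": 0, "dy": 0, "dz": -0.99, "rx": 0, "ry": 0, "rz": 0},
    {"dx": 0, "dy": 0, "dz": -0.99, "rx": 0, "ry": 0, "rz": 0},
    {"dx": 0, "dy": 0, "dz": -0.99, "rx": 0, "ry": 0, "rz": 0},
    {"dx": 0, "dy": 0, "dz": -0.99, "rx": 0, "ry": 0, "rz": 0},
    {"dx": 0, "dy": 0, "dz": -0.99, "rx": 0, "ry": 0, "rz": 0},
    {"dx": 0, "dy": 0, "dz": -0.91, "rx": 0, "ry": 0, "rz": 0}
  ]
}}

```text
t: 5.1
tcp_pos: [0.5791, -0.2017, 0.0344]
tool_rot: [0.614, 0.789, -0.0, -0.0]
force: [0.6, -0.6, -0.6]
finger_gap: 0.597
gripper_force: 0.0
```

```bash
python3 - <<'E'
from h import *
print(sensors.sense()['tcp_pos'])
a=cams.snapshot("scene")[190:280,180:330,::-1]
cv2.imwrite("pics/c1.png",cv2.resize(a,None,fx=5,fy=5,interpolation=cv2.INTER_CUBIC))
E
```

```text
[ 0.5791 -0.2017  0.0344]
```

View pics/c1.png

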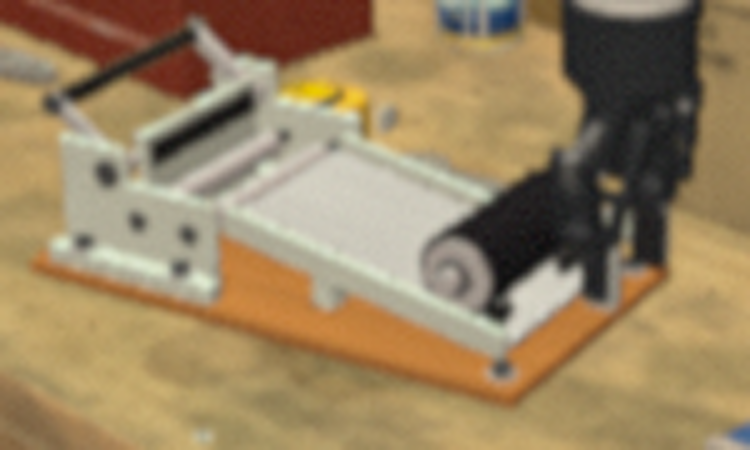

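The fingers stand behind the roller, which rests on the chocks. The front finger is at (600,280) and the roller end at (460,275). Now I'll approach and push.

Call:
{"fn": "move_arm", "kwargs": {
  "targets": [
    {"dx": -0.0393, "dy": 0.1551, "dz": 0, "rx": 0, "ry": 0, "rz": 0},
    {"dx": -0.0393, "dy": 0.1551, "dz": 0, "rx": 0, "ry": 0, "rz": 0},
    {"dx": -0.0393, "dy": 0.1551, "dz": 0, "rx": 0, "ry": 0, "rz": 0},
    {"dx": -0.0393, "dy": 0.1551, "dz": 0, "rx": 0, "ry": 0, "rz": 0},
    {"dx": -0.0393, "dy": 0.1551, "dz": 0, "rx": 0, "ry": 0, "rz": 0},
    {"dx": -0.0393, "dy": 0.1551, "dz": 0, "rx": 0, "ry": 0, "rz": 0},
    {"dx": -0.0393, "dy": 0.1551, "dz": 0, "rx": 0, "ry": 0, "rz": 0},
    {"dx": -0.0393, "dy": 0.1551, "dz": 0, "rx": 0, "ry": 0, "rz": 0},
    {"dx": -0.0393, "dy": 0.1551, "dz": 0.03, "rx": 0, "ry": 0, "rz": 0},
    {"dx": -0.0393, "dy": 0.1551, "dz": 0.03, "rx": 0, "ry": 0, "rz": 0}
  ]
}}

```text
t: 6.4
tcp_pos: [0.5695, -0.1628, 0.0369]
tool_rot: [0.614, 0.789, -0.0, 0.0]
force: [-0.8, -2.8, 2.0]
finger_gap: 0.601
gripper_force: 1.2
```

Call:
{"fn": "move_arm", "kwargs": {
  "targets": [
    {"dx": -0.0393, "dy": 0.1551, "dz": 0.0282, "rx": 0, "ry": 0, "rz": 0},
    {"dx": -0.0393, "dy": 0.1551, "dz": 0.0282, "rx": 0, "ry": 0, "rz": 0},
    {"dx": -0.0393, "dy": 0.1551, "dz": 0.0282, "rx": 0, "ry": 0, "rz": 0},
    {"dx": -0.0393, "dy": 0.1551, "dz": 0.0282, "rx": 0, "ry": 0, "rz": 0},
    {"dx": -0.0393, "dy": 0.1551, "dz": 0.0282, "rx": 0, "ry": 0, "rz": 0},
    {"dx": -0.0393, "dy": 0.1551, "dz": 0.0282, "rx": 0, "ry": 0, "rz": 0},
    {"dx": -0.0393, "dy": 0.1551, "dz": 0.0282, "rx": 0, "ry": 0, "rz": 0},
    {"dx": -0.0393, "dy": 0.1551, "dz": 0.0282, "rx": 0, "ry": 0, "rz": 0},
    {"dx": -0.0393, "dy": 0.1551, "dz": 0.0282, "rx": 0, "ry": 0, "rz": 0},
    {"dx": -0.0393, "dy": 0.1551, "dz": 0.0282, "rx": 0, "ry": 0, "rz": 0}
  ]
}}

```text
t: 7.65
tcp_pos: [0.5594, -0.1237, 0.0439]
tool_rot: [0.615, 0.789, -0.0, -0.0]
force: [0.3, -1.9, 0.8]
finger_gap: 0.6
gripper_force: 1.2
```

```bash
python3 - <<'E'
from h import *
s=sensors.sense();p=np.load('p.npy');print(s['t'],s['force'],1000*R.from_euler('z',-p[2]).apply(s['tcp_pos']-[p[0],p[1],0]))
a=cams.snapshot("scene")[190:280,180:330,::-1]
cv2.imwrite("pics/c2.png",cv2.resize(a,None,fx=5,fy=5,interpolation=cv2.INTER_CUBIC))
E
```

```text
7.65 [ 0.2785 -1.8507  0.8132] [-118.6483   -0.0719   43.9228]
```

View pics/c2.png

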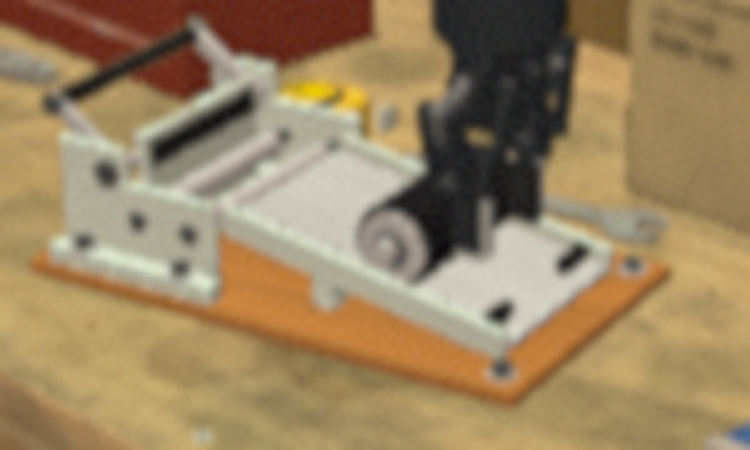

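The roller has moved up the ramp and sits square against the fingers, with its end at (395,240). I'll continue.

Call:
{"fn": "move_arm", "kwargs": {
  "targets": [
    {"dx": -0.0393, "dy": 0.1551, "dz": 0.0282, "rx": 0, "ry": 0, "rz": 0},
    {"dx": -0.0393, "dy": 0.1551, "dz": 0.0282, "rx": 0, "ry": 0, "rz": 0},
    {"dx": -0.0393, "dy": 0.1551, "dz": 0.0282, "rx": 0, "ry": 0, "rz": 0},
    {"dx": -0.0393, "dy": 0.1551, "dz": 0.0282, "rx": 0, "ry": 0, "rz": 0},
    {"dx": -0.0393, "dy": 0.1551, "dz": 0.0282, "rx": 0, "ry": 0, "rz": 0},
    {"dx": -0.0393, "dy": 0.1551, "dz": 0.0282, "rx": 0, "ry": 0, "rz": 0},
    {"dx": -0.0393, "dy": 0.1551, "dz": 0.0282, "rx": 0, "ry": 0, "rz": 0},
    {"dx": -0.0393, "dy": 0.1551, "dz": 0.0282, "rx": 0, "ry": 0, "rz": 0},
    {"dx": -0.0393, "dy": 0.1551, "dz": 0.0282, "rx": 0, "ry": 0, "rz": 0},
    {"dx": -0.0393, "dy": 0.1551, "dz": 0.0282, "rx": 0, "ry": 0, "rz": 0}
  ]
}}

```text
t: 8.95
tcp_pos: [0.5496, -0.0849, 0.051]
tool_rot: [0.615, 0.789, 0.0, 0.0]
force: [0.4, -2.1, 1.6]
finger_gap: 0.599
gripper_force: 1.2
```

Call:
{"fn": "move_arm", "kwargs": {
  "targets": [
    {"dx": -0.0393, "dy": 0.1551, "dz": 0.0282, "rx": 0, "ry": 0, "rz": 0},
    {"dx": -0.0393, "dy": 0.1551, "dz": 0.0282, "rx": 0, "ry": 0, "rz": 0},
    {"dx": -0.0393, "dy": 0.1551, "dz": 0.0282, "rx": 0, "ry": 0, "rz": 0},
    {"dx": -0.0393, "dy": 0.1551, "dz": 0.0282, "rx": 0, "ry": 0, "rz": 0},
    {"dx": -0.0393, "dy": 0.1551, "dz": 0.0282, "rx": 0, "ry": 0, "rz": 0},
    {"dx": -0.0393, "dy": 0.1551, "dz": 0.0282, "rx": 0, "ry": 0, "rz": 0},
    {"dx": -0.0393, "dy": 0.1551, "dz": 0.0282, "rx": 0, "ry": 0, "rz": 0},
    {"dx": -0.0393, "dy": 0.1551, "dz": 0.0282, "rx": 0, "ry": 0, "rz": 0},
    {"dx": -0.0393, "dy": 0.1551, "dz": 0.0282, "rx": 0, "ry": 0, "rz": 0},
    {"dx": -0.0393, "dy": 0.1551, "dz": 0.0282, "rx": 0, "ry": 0, "rz": 0}
  ]
}}

```text
t: 10.2
tcp_pos: [0.5398, -0.0461, 0.058]
tool_rot: [0.615, 0.789, -0.0, -0.0]
force: [-0.2, -2.3, 1.6]
finger_gap: 0.598
gripper_force: 1.2
```

Call:
{"fn": "move_arm", "kwargs": {
  "targets": [
    {"dx": -0.0393, "dy": 0.1551, "dz": 0.0282, "rx": 0, "ry": 0, "rz": 0},
    {"dx": -0.0393, "dy": 0.1551, "dz": 0.0282, "rx": 0, "ry": 0, "rz": 0},
    {"dx": -0.0393, "dy": 0.1551, "dz": 0.0282, "rx": 0, "ry": 0, "rz": 0},
    {"dx": -0.0393, "dy": 0.1551, "dz": 0.0282, "rx": 0, "ry": 0, "rz": 0},
    {"dx": -0.0393, "dy": 0.1551, "dz": 0.0282, "rx": 0, "ry": 0, "rz": 0},
    {"dx": -0.0295, "dy": 0.1163, "dz": 0.0212, "rx": 0, "ry": 0, "rz": 0},
    {"dx": -0.0295, "dy": 0.1163, "dz": 0.0212, "rx": 0, "ry": 0, "rz": 0},
    {"dx": -0.0295, "dy": 0.1163, "dz": 0.0212, "rx": 0, "ry": 0, "rz": 0},
    {"dx": -0.0196, "dy": 0.0775, "dz": 0.0141, "rx": 0, "ry": 0, "rz": 0},
    {"dx": -0.0196, "dy": 0.0775, "dz": 0.0141, "rx": 0, "ry": 0, "rz": 0}
  ]
}}

```text
t: 11.45
tcp_pos: [0.5314, -0.0144, 0.0637]
tool_rot: [0.614, 0.789, -0.0, -0.0]
force: [-0.6, -2.4, 1.0]
finger_gap: 0.595
gripper_force: 1.1
```

Call:
{"fn": "move_arm", "kwargs": {
  "targets": [
    {"dx": -0.0196, "dy": 0.0775, "dz": 0.014, "rx": 0, "ry": 0, "rz": 0},
    {"dx": -0.0196, "dy": 0.0775, "dz": 0.014, "rx": 0, "ry": 0, "rz": 0},
    {"dx": -0.0196, "dy": 0.0775, "dz": 0.014, "rx": 0, "ry": 0, "rz": 0},
    {"dx": -0.0196, "dy": 0.0775, "dz": 0.014, "rx": 0, "ry": 0, "rz": 0},
    {"dx": -0.0147, "dy": 0.0582, "dz": 0, "rx": 0, "ry": 0, "rz": 0},
    {"dx": -0.0147, "dy": 0.0582, "dz": 0, "rx": 0, "ry": 0, "rz": 0},
    {"dx": -0.0147, "dy": 0.0582, "dz": 0, "rx": 0, "ry": 0, "rz": 0},
    {"dx": -0.0147, "dy": 0.0582, "dz": 0, "rx": 0, "ry": 0, "rz": 0},
    {"dx": -0.0147, "dy": 0.0582, "dz": 0, "rx": 0, "ry": 0, "rz": 0},
    {"dx": -0.0147, "dy": 0.0582, "dz": 0, "rx": 0, "ry": 0, "rz": 0}
  ]
}}

```text
t: 12.7
tcp_pos: [0.5276, 0.0022, 0.0652]
tool_rot: [0.615, 0.789, 0.0, 0.0]
force: [0.6, -0.5, -0.4]
finger_gap: 0.602
gripper_force: 0.0
```

```bash
python3 - <<'E'
from h import *
s=sensors.sense();p=np.load('p.npy');print(s['t'],s['force'],1000*R.from_euler('z',-p[2]).apply(s['tcp_pos']-[p[0],p[1],0]))
a=cams.snapshot("scene")[180:270,170:320,::-1]
cv2.imwrite("pics/c3.png",cv2.resize(a,None,fx=5,fy=5,interpolation=cv2.INTER_CUBIC))
E
```

```text
12.7 [ 0.5594 -0.5379 -0.3936] [11.1635 -0.134  65.2014]
```

View pics/c3.png

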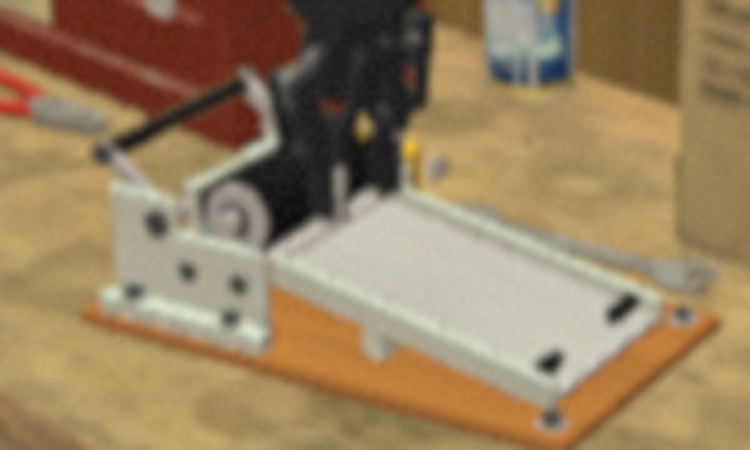

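The roller has dropped into the cradle (its end is at (240,215)) and the contact force is gone. I'll back off, rise, and go over behind the hold-down bar.

Call:
{"fn": "move_arm", "kwargs": {
  "targets": [
    {"dx": 0.0393, "dy": -0.1551, "dz": 0, "rx": 0, "ry": 0, "rz": 0},
    {"dx": 0.0393, "dy": -0.1551, "dz": 0, "rx": 0, "ry": 0, "rz": 0},
    {"dx": 0, "dy": 0, "dz": 1, "rx": 0, "ry": 0, "rz": 0},
    {"dx": 0, "dy": 0, "dz": 1, "rx": 0, "ry": 0, "rz": 0},
    {"dx": 0, "dy": 0, "dz": 1, "rx": 0, "ry": 0, "rz": 0},
    {"dx": 0, "dy": 0, "dz": 1, "rx": 0, "ry": 0, "rz": 0},
    {"dx": 0, "dy": 0, "dz": 1, "rx": 0, "ry": 0, "rz": 0},
    {"dx": -0.236, "dy": 0.9305, "dz": 0, "rx": 0, "ry": 0, "rz": 0},
    {"dx": -0.236, "dy": 0.9305, "dz": 0, "rx": 0, "ry": 0, "rz": 0},
    {"dx": -0.236, "dy": 0.9305, "dz": 0, "rx": 0, "ry": 0, "rz": 0}
  ]
}}

```text
t: 14.0
tcp_pos: [0.5117, 0.0643, 0.1904]
tool_rot: [0.615, 0.789, 0.0, 0.0]
force: [-0.0, 0.1, -0.3]
finger_gap: 0.597
gripper_force: 0.0
```

Call:
{"fn": "move_arm", "kwargs": {
  "targets": [
    {"dx": -0.2458, "dy": 0.9693, "dz": 0, "rx": 0, "ry": 0, "rz": 0},
    {"dx": -0.2458, "dy": 0.9693, "dz": 0, "rx": 0, "ry": 0, "rz": 0},
    {"dx": -0.2458, "dy": 0.9693, "dz": 0, "rx": 0, "ry": 0, "rz": 0},
    {"dx": -0.2458, "dy": 0.9693, "dz": 0, "rx": 0, "ry": 0, "rz": 0},
    {"dx": 0, "dy": 0, "dz": 0, "rx": 0, "ry": 0, "rz": 0},
    {"dx": 0, "dy": 0, "dz": -0.8, "rx": 0, "ry": 0, "rz": 0},
    {"dx": 0, "dy": 0, "dz": -0.8, "rx": 0, "ry": 0, "rz": 0},
    {"dx": 0, "dy": 0, "dz": -0.8, "rx": 0, "ry": 0, "rz": 0},
    {"dx": 0, "dy": 0, "dz": -0.8, "rx": 0, "ry": 0, "rz": 0},
    {"dx": 0, "dy": 0, "dz": -0.8, "rx": 0, "ry": 0, "rz": 0}
  ]
}}

```text
t: 15.25
tcp_pos: [0.488, 0.1599, 0.0896]
tool_rot: [0.615, 0.789, 0.0, 0.0]
force: [0.5, 0.8, -0.2]
finger_gap: 0.597
gripper_force: 0.0
```

```bash
python3 - <<'E'
from h import *
s=sensors.sense();p=np.load('p.npy');print(s['t'],s['force'],1000*R.from_euler('z',-p[2]).apply(s['tcp_pos']-[p[0],p[1],0]))
a=cams.snapshot("scene")[160:250,150:300,::-1]
cv2.imwrite("pics/c4.png",cv2.resize(a,None,fx=5,fy=5,interpolation=cv2.INTER_CUBIC))
E
```

```text
15.25 [ 0.4606  0.7752 -0.1775] [173.771   -0.5416  89.5973]
```

View pics/c4.png

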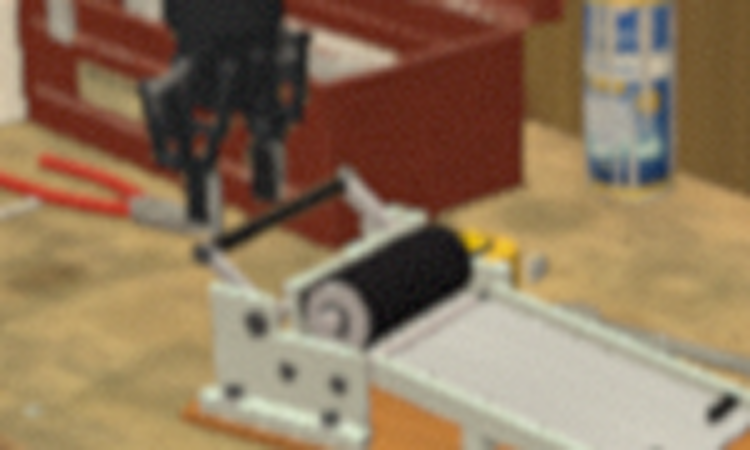

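The roller is seated behind the open bar, and both fingertips stand behind the bar at (200,215) and (265,195). I'll lower slightly and push the bar over.

Call:
{"fn": "move_arm", "kwargs": {
  "targets": [
    {"dx": 0, "dy": 0, "dz": -0.48, "rx": 0, "ry": 0, "rz": 0},
    {"dx": -0.0492, "dy": 0.1939, "dz": 0, "rx": 0, "ry": 0, "rz": 0},
    {"dx": -0.0492, "dy": 0.1939, "dz": 0, "rx": 0, "ry": 0, "rz": 0},
    {"dx": -0.0492, "dy": 0.1939, "dz": 0, "rx": 0, "ry": 0, "rz": 0},
    {"dx": -0.0492, "dy": 0.1939, "dz": 0, "rx": 0, "ry": 0, "rz": 0},
    {"dx": -0.0492, "dy": 0.1939, "dz": 0.1, "rx": 0, "ry": 0, "rz": 0},
    {"dx": -0.0492, "dy": 0.1939, "dz": 0.1, "rx": 0, "ry": 0, "rz": 0},
    {"dx": -0.0492, "dy": 0.1939, "dz": 0.1, "rx": 0, "ry": 0, "rz": 0},
    {"dx": -0.0492, "dy": 0.1939, "dz": 0.1, "rx": 0, "ry": 0, "rz": 0},
    {"dx": -0.0492, "dy": 0.1939, "dz": 0.1, "rx": 0, "ry": 0, "rz": 0}
  ]
}}

```text
t: 16.55
tcp_pos: [0.4761, 0.205, 0.0909]
tool_rot: [0.615, 0.789, 0.0, 0.0]
force: [0.5, 0.8, 0.6]
finger_gap: 0.598
gripper_force: 0.0
```

I had the direction sign wrong: that call moved away from the bar, into free space, and touched nothing. Reversing it, towards the ramp is (+x, −y).

Call:
{"fn": "move_arm", "kwargs": {
  "targets": [
    {"dx": 0.0983, "dy": -0.3877, "dz": -0.08, "rx": 0, "ry": 0, "rz": 0},
    {"dx": 0.0983, "dy": -0.3877, "dz": -0.08, "rx": 0, "ry": 0, "rz": 0},
    {"dx": 0.0983, "dy": -0.3877, "dz": -0.08, "rx": 0, "ry": 0, "rz": 0},
    {"dx": 0.0983, "dy": -0.3877, "dz": -0.08, "rx": 0, "ry": 0, "rz": 0},
    {"dx": 0.0983, "dy": -0.3877, "dz": -0.08, "rx": 0, "ry": 0, "rz": 0},
    {"dx": 0.0983, "dy": -0.3877, "dz": -0.08, "rx": 0, "ry": 0, "rz": 0},
    {"dx": 0.0492, "dy": -0.1939, "dz": 0, "rx": 0, "ry": 0, "rz": 0},
    {"dx": 0.0492, "dy": -0.1939, "dz": 0, "rx": 0, "ry": 0, "rz": 0},
    {"dx": 0.0492, "dy": -0.1939, "dz": 0.1, "rx": 0, "ry": 0, "rz": 0},
    {"dx": 0.0492, "dy": -0.1939, "dz": 0.1, "rx": 0, "ry": 0, "rz": 0}
  ]
}}

```text
t: 17.8
tcp_pos: [0.4957, 0.1279, 0.0841]
tool_rot: [0.614, 0.789, 0.0, -0.0]
force: [-1.1, 3.4, 1.7]
finger_gap: 0.6
gripper_force: 1.5
```

```bash
python3 - <<'E'
from h import *
s=sensors.sense();p=np.load('p.npy');print(s['t'],s['force'],1000*R.from_euler('z',-p[2]).apply(s['tcp_pos']-[p[0],p[1],0]))
a=cams.snapshot("scene")[160:250,150:300,::-1]
cv2.imwrite("pics/c5.png",cv2.resize(a,None,fx=5,fy=5,interpolation=cv2.INTER_CUBIC))
E
```

```text
17.8 [-1.0666  3.4106  1.7059] [140.862   -0.0939  84.0554]
```

View pics/c5.png

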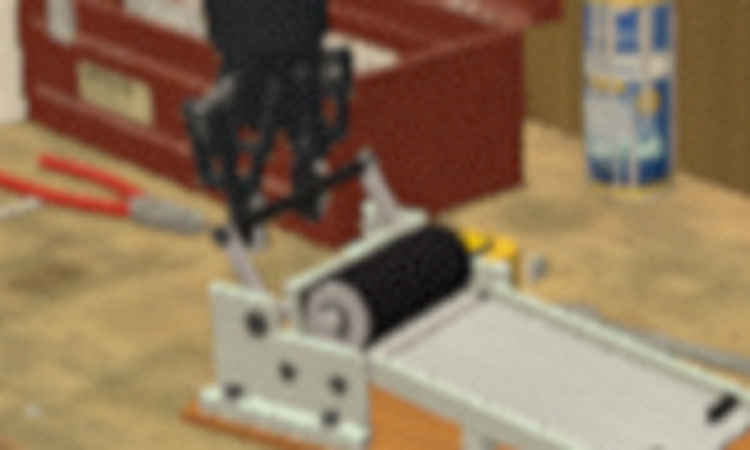

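The bar is rising with both fingertips below it (bar from (225,235) to (365,160)). I'll continue over the top.

Call:
{"fn": "move_arm", "kwargs": {
  "targets": [
    {"dx": 0.0393, "dy": -0.1551, "dz": 0.11, "rx": 0, "ry": 0, "rz": 0},
    {"dx": 0.0393, "dy": -0.1551, "dz": 0.11, "rx": 0, "ry": 0, "rz": 0},
    {"dx": 0.0393, "dy": -0.1551, "dz": 0.11, "rx": 0, "ry": 0, "rz": 0},
    {"dx": 0.0393, "dy": -0.1551, "dz": 0.11, "rx": 0, "ry": 0, "rz": 0},
    {"dx": 0.0393, "dy": -0.1551, "dz": 0.11, "rx": 0, "ry": 0, "rz": 0},
    {"dx": 0.0393, "dy": -0.1551, "dz": 0.11, "rx": 0, "ry": 0, "rz": 0},
    {"dx": 0.0393, "dy": -0.1551, "dz": 0.05, "rx": 0, "ry": 0, "rz": 0},
    {"dx": 0.0393, "dy": -0.1551, "dz": 0, "rx": 0, "ry": 0, "rz": 0},
    {"dx": 0.0393, "dy": -0.1551, "dz": 0, "rx": 0, "ry": 0, "rz": 0},
    {"dx": 0.0393, "dy": -0.1551, "dz": 0, "rx": 0, "ry": 0, "rz": 0}
  ]
}}

```text
t: 19.1
tcp_pos: [0.5058, 0.088, 0.1014]
tool_rot: [0.614, 0.789, -0.0, 0.0]
force: [-0.8, 0.4, -0.9]
finger_gap: 0.601
gripper_force: 0.0
```

Call:
{"fn": "move_arm", "kwargs": {
  "targets": [
    {"dx": 0.0393, "dy": -0.1551, "dz": 0, "rx": 0, "ry": 0, "rz": 0},
    {"dx": 0.0393, "dy": -0.1551, "dz": 0, "rx": 0, "ry": 0, "rz": 0},
    {"dx": 0.0295, "dy": -0.1163, "dz": 0, "rx": 0, "ry": 0, "rz": 0},
    {"dx": 0.0295, "dy": -0.1163, "dz": 0, "rx": 0, "ry": 0, "rz": 0},
    {"dx": 0, "dy": 0, "dz": 0, "rx": 0, "ry": 0, "rz": 0},
    {"dx": 0, "dy": 0, "dz": 0, "rx": 0, "ry": 0, "rz": 0},
    {"dx": 0, "dy": 0, "dz": 0, "rx": 0, "ry": 0, "rz": 0},
    {"dx": 0, "dy": 0, "dz": 0, "rx": 0, "ry": 0, "rz": 0},
    {"dx": 0, "dy": 0, "dz": 0, "rx": 0, "ry": 0, "rz": 0},
    {"dx": 0, "dy": 0, "dz": 0, "rx": 0, "ry": 0, "rz": 0}
  ]
}}

```text
t: 20.35
tcp_pos: [0.5091, 0.0748, 0.1014]
tool_rot: [0.614, 0.789, -0.0, -0.0]
force: [0.2, -0.5, -0.3]
finger_gap: 0.602
gripper_force: 0.0
```

```bash
python3 - <<'E'
from h import *
s=sensors.sense();p=np.load('p.npy');print(s['t'],s['force'],1000*R.from_euler('z',-p[2]).apply(s['tcp_pos']-[p[0],p[1],0]))
a=cams.snapshot("scene")[160:250,150:300,::-1]
cv2.imwrite("pics/c6.png",cv2.resize(a,None,fx=5,fy=5,interpolation=cv2.INTER_CUBIC))
E
```

```text
20.35 [ 0.1631 -0.4663 -0.3367] [ 86.1038  -0.0979 101.4177]
```

View pics/c6.png

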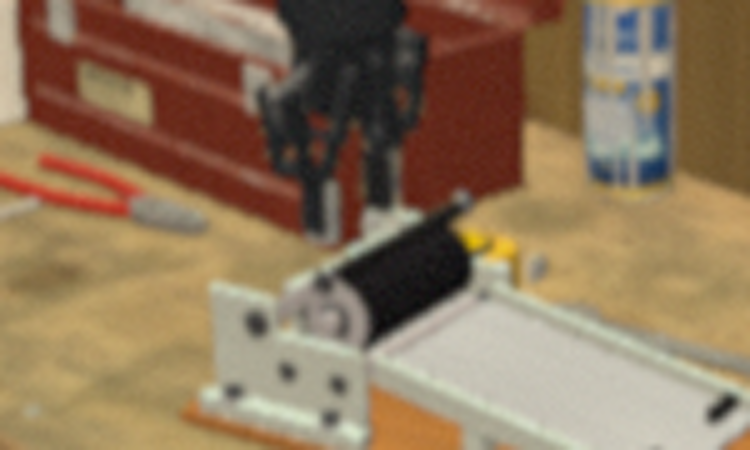

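The bar has fallen onto the roller and lies along its top from (325,280) to (465,200). The fingers are free behind it. I'll back off a little, rise clear, and let it settle.

Call:
{"fn": "move_arm", "kwargs": {
  "targets": [
    {"dx": -0.0492, "dy": 0.1939, "dz": 0.1, "rx": 0, "ry": 0, "rz": 0},
    {"dx": -0.0492, "dy": 0.1939, "dz": 0.2, "rx": 0, "ry": 0, "rz": 0},
    {"dx": 0, "dy": 0, "dz": 0.8, "rx": 0, "ry": 0, "rz": 0},
    {"dx": 0, "dy": 0, "dz": 0.8, "rx": 0, "ry": 0, "rz": 0},
    {"dx": 0, "dy": 0, "dz": 0.8, "rx": 0, "ry": 0, "rz": 0},
    {"dx": 0, "dy": 0, "dz": 0.8, "rx": 0, "ry": 0, "rz": 0},
    {"dx": 0, "dy": 0, "dz": 0.8, "rx": 0, "ry": 0, "rz": 0},
    {"dx": 0, "dy": 0, "dz": 0, "rx": 0, "ry": 0, "rz": 0},
    {"dx": 0, "dy": 0, "dz": 0, "rx": 0, "ry": 0, "rz": 0},
    {"dx": 0, "dy": 0, "dz": 0, "rx": 0, "ry": 0, "rz": 0}
  ]
}}

```text
t: 21.65
tcp_pos: [0.506, 0.0846, 0.208]
tool_rot: [0.614, 0.789, -0.001, -0.001]
force: [0.8, -0.1, -0.7]
finger_gap: 0.602
gripper_force: 0.0
```

```bash
python3 - <<'E'
from h import *
p=np.load('p.npy')
print('expected bar ends in crop',(proj(S2W(p,[(50,65,102),(50,-65,102),(55,66,72)]),"scene")-[150,160])*5+2)
a=cams.snapshot("scene")[160:250,150:300,::-1]
cv2.imwrite("pics/c7.png",cv2.resize(a,None,fx=5,fy=5,interpolation=cv2.INTER_CUBIC))
E
```

```text
expected bar ends in crop [[336.3442 280.0745]
 [465.997  208.3606]
 [330.6712 327.3069]]
```

View pics/c7.png

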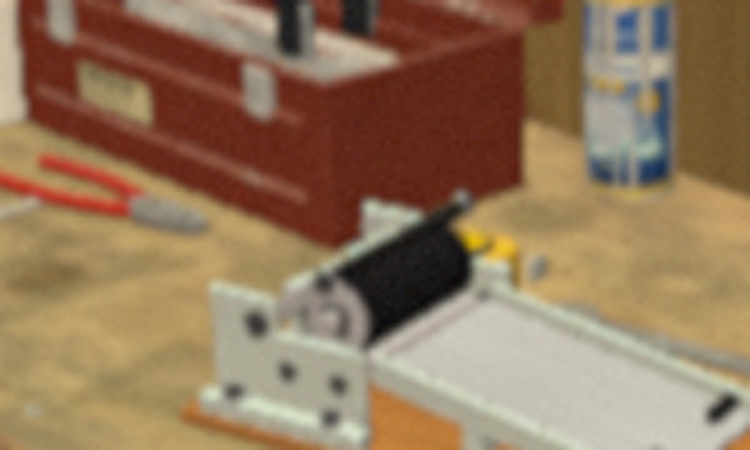

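The bar rests on the seated roller: its ends at (325,280) and (463,200) match the expected (336,280) and (466,208) to about 2 full-image pixels. The robot is clear.

```bash
python3 -c "
from station import order
print(order.sign_off())"
```

```text
the job is handed in; nothing more can be done
None
```

The roller is seated in the cradle with the hold-down bar resting on top of it, the arm is clear of everything, and I handed the job in at about 22 s of the 56 s limit; no verdict came back.

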